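# Slide the anvil block home under the hold-down plate

### The arm

A 7-joint arm with a two-finger parallel gripper is mounted at the origin on the work surface. World frame = base frame: x ahead of the robot, y to its left, z up, the work surface at z = 0. Lengths are in m, angles in rad, forces in N, time in s.
With the tool pointing down it reaches from about 0.35 to 0.9 m from the base axis. Payload 7.2 kg.
Tool frame: the origin (TCP) lies midway between the tips of the shut fingers; the grasp point (between the pads) lies 19 mm behind it; z points along the fingers, y is the line along which they close (so a half turn about z gives the same grasp; the last joint's range is limited). The gripper opens to 85 mm and grips with 20 to 120 N. Pads are 22 mm wide; open, the fingers measure 114 mm over their backs; the gripper's body (76 mm by 85 mm) begins 54 mm behind the grasp point. The pads swing forward as they close: fully open they stand 13 mm farther back than shut.
Start: joints at [1.192, 0.411, -0.013, 1.596, 0.006, 1.134, -0.082], TCP at [0.191, -0.595, 0.231] pointing down, gripper open.
Joint ranges: [-2.95, 2.95], [-0.29, 1.99], [-1.47, 1.44], [0.14, 2.54], [-1.03, 4.17], [0.13, 1.85], [-2.86, 2.86]. Speed limits (rad/s): [2.39, 2.39, 3.01, 3.01, 3.14, 3.14, 3.14].

### API

Orientations are given as [roll, pitch, yaw] about the fixed x, y, z axes, in that order (R = Rz(yaw) Ry(pitch) Rx(roll)).
In Python, from rig import r gives the robot as it stands. The module is installed in compiled form; this text tells all that it offers.
- The arm moves only by the tool send_rows, never from a script. Its argument "moves" is a list of rows, each a list of 2 entries, a list of its own where there are three numbers: the shift along the tool's x, y, z in m, then the turn about the tool's z in rad. In form: [[[x, y, z], yaw], ...]. A call has exactly 8 rows; each row is the pose to reach, as a shift and turn from the pose commanded when the call began, along the tool's axes at that moment; what a row does not reach only later rows make up. A row lasts 1/10 s, in which the tool goes at most 50 mm and 8.59 degrees, less where a joint would pass 70% of its speed; a pose out of reach is approached as far as the arm can. A call with a gripper value outside its range is refused whole. "hand" is the gripper command: -1 is shut, 1 is fully open, values between are in proportion, set as the call begins (left out, the last holds). The fingers move at their own pace and stop on an object; the grip force is fixed at half the most. Time passes only in rows, so rows that repeat a pose let the fingers close, or fill a call up. It gives the time, the measured TCP pose, the force, the opening and the grip force at its end, in the units of the state.
- r.get_obs(): the state, without advancing time (a new reading comes with each control period).
- r.snapshot(name): name is "scene" or "top"; returns (picture, depth): 400x640x3 uint8, red, green, blue; 400x640 float32, m along the optical axis (not along the pixel's ray), 0 where there is no reading.
- r.calibration(name): a dict with "intrinsics" (3x3 intrinsics, pixels), "D" ([k1, k2, p1, p2, k3] as OpenCV has them; the pictures are not rectified), "extrinsics" (4x4, takes a point from camera to world coordinates). Camera axes: x right, y down, z forward; pixel columns grow to the right and rows downward; lengths in m; the calibration is good to about 2 mm. A picture is of the moment at which its call begins. calibration takes no time and is no camera call.
- r.close_job(): hands the job in; it is judged then, once.
The state is a dict: "time": time; "q": joint angles; "joint_vel": joint speeds; "effort": joint torques, N m; "tool_pos": TCP position; "ee_rot": TCP orientation; "wrist_force": force on the tool from outside, world axes, zero at the start; "wrist_torque": the same for the moment, N m; "width": finger opening in m; "gripper_force": force on a finger pad.
Only numpy, scipy, OpenCV 4.12 (cv2) and the standard library are available. Lean on these libraries where they do the work, as an engineer would, in place of code of your own. Each camera call takes 0.05 s, during which the arm holds its last target. There are 200 camera calls.

### The job

Load the crimping base on the bench: of the three steel anvil blocks, take the one whose foot is both narrow and thin enough for the pocket under the hold-down plate. Slide its foot, toe first, under the plate until it is fully home against the stop, and leave it lying flat on the bed and let go. Leave the other two blocks where they are.

Things in the scene. Friction and masses are not known exactly. Their poses are not given: they have to be found in the camera images.
- anvil_block: Block to load: loose steel, 0.4 kg. Sizes in mm. Foot 90 long (x), 44 wide, 12 thick. Upright rib to grip: 34 long (x), 16 thick (y), top 72 above the underside, its centre at x -22, y 0 (towards the heel). Origin: centre of the foot's underside; +x to the toe (end with a thin dark line across), +z up. Starts on the bench, toe roughly to the robot's left (world +y), within 30 degrees.
- die_base: Fixed base. Grey bed 120 wide, x -130 to 85, top 12 mm above bench. Steel hold-down plate, x 10 to 65, 88 wide, underside at 36, top 46. Pocket below it: 64 wide, 24 high, mouth at x 10, stop at x 45, walled, open only at the mouth, flat bed before it. Origin at bench height under the seated foot's centre: seated block's origin is (0,0,12), axes parallel. +x into pocket: world +y within 20 deg.
- wide_block: A similar steel block that does not fit: foot 90 by 80 wide by 12 thick, with the same upright rib (top at 72). Origin: centre of the foot's underside, +x to the toe. Leave it where it is.
- thick_block: A similar steel block that does not fit: foot 90 by 44 by 34 thick, with a round post 20 in diameter instead of a rib (centre at x = -22, top at 72). Origin: centre of the foot's underside, +x to the toe. Leave it where it is.
Not all that is in view belongs to the job. Several things have the shape of the die_base; the one meant has the colours described above. Leave any yellow look-alike of the anvil_block alone.

How it is judged:
At the end, for the whole second after the job is handed in: The narrow, thin-footed block lies flat on the bed with its toe in the pocket under the hold-down plate, the toe within 12 mm of the stop, within 15 mm of the pocket's middle line and 14 degrees of its direction, at rest and let go (x of anvil_block in the frame of die_base between -0.012 and 0.01 m and y of anvil_block in the frame of die_base between -0.015 and 0.015 m and z of anvil_block in the frame of die_base between 0.006 and 0.018 m and angle between the x axis of anvil_block and the x axis of die_base, either way round below 0.25 rad and angle between anvil_block's own z axis and vertical below 0.1 rad and linear speed of anvil_block below 0.02 m/s); the robot touches nothing.
It fails at once if another anvil block is moved by more than 30 mm (distance of any of wide_block, thick_block from where it was at the start of the episode above 0.03 m).
It also fails if it takes over 38 s, if anything falls off the work surface, if the arm or the gripper's body presses on something with over 40 N, if the wrist force passes 120 N, or if a joint passes its speed limit or range.

## Working session

There is one attempt and no reset: what is moved stays moved. The work goes in short steps, Python scripts to look and compute and a tool call to move; the robot and the scene stay as the last step left them, time stands still between calls to the robot, and variables do not carry over. Pictures are saved under pics/ and viewed, at most 10 in all, crops included, and the job is handed in when it is done.

Besides the shell and the picture viewer there is one more tool, called after "Call:" as name(argument=value, ...), one argument or row to a line, values as JSON. send_rows: Moves the arm, as the interface text tells. Its arguments: {"type":"object","properties":{"moves":{"type":"array","items":{"type":"array"}},"hand":{"type":"number"}},"required":["moves"]}

```bash
mkdir -p pics
python3 - <<'E'
from rig import r
import cv2,numpy as np
for n in("scene","top"):
    p,d=r.snapshot(n); cv2.imwrite(f"pics/{n}0.png",p[:,:,::-1]); np.savez(f"{n}0.npz",p=p,d=d)
    print(n,r.calibration(n))
o=r.get_obs(); print({k:o[k] for k in("time","tool_pos","ee_rot","wrist_force","width")})
E
```

```text
scene {'intrinsics': array([[417.2257341 ,   0.        , 315.19223152],
       [  0.        , 417.2257341 , 200.28041787],
       [  0.        ,   0.        ,   1.        ]]), 'D': array([-0.07186715,  0.        ,  0.        ,  0.        ,  0.        ]), 'extrinsics': array([[-0.05837252,  0.83797218, -0.54258204,  0.93756454],
       [ 0.99816337,  0.057813  , -0.01809797, -0.04348891],
       [ 0.0162027 , -0.54264195, -0.83980783,  0.73398614],
       [ 0.        ,  0.        ,  0.        ,  1.        ]])}
top {'intrinsics': array([[363.45493457,   0.        , 316.12968362],
       [  0.        , 363.45493457, 198.86918767],
       [  0.        ,   0.        ,   1.        ]]), 'D': array([-0.00684775,  0.        ,  0.        ,  0.        ,  0.        ]), 'extrinsics': array([[-1.93536657e-03, -9.89998047e-01,  1.41067788e-01,
         3.59847355e-01],
       [-9.99997642e-01,  2.05502201e-03,  7.02540035e-04,
        -5.05666825e-02],
       [-9.85410673e-04, -1.41066096e-01, -9.89999690e-01,
         8.20927209e-01],
       [ 0.00000000e+00,  0.00000000e+00,  0.00000000e+00,
         1.00000000e+00]])}
{'time': 0.1, 'tool_pos': array([ 0.19097002, -0.59465196,  0.23056229]), 'ee_rot': array([-3.14019181e+00,  8.91489998e-05,  3.10800188e-01]), 'wrist_force': array([-0.27497678,  0.44400027, -1.60085267]), 'width': 0.08502065845934978}
```

View pics/top0.png

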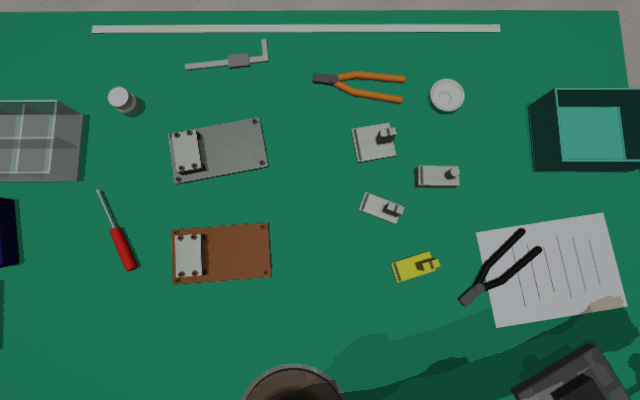

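View pics/scene0.png

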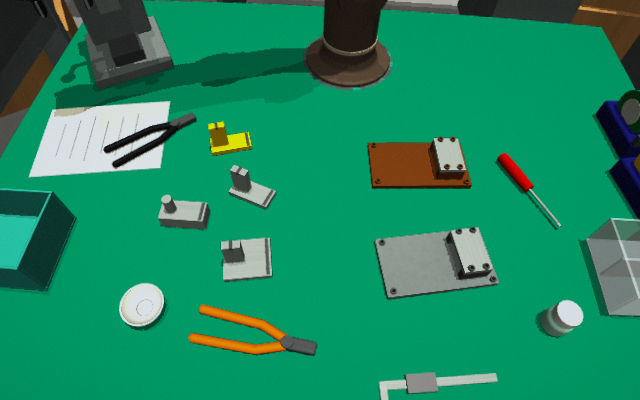

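The top view shows the narrow, thin block at about (382,208), with the wide one at (375,142) and the thick one at (438,176). The grey base is at (218,152), with its plate on the left (+y). The brown base and the yellow block are decoys. Next I'll enlarge the two parts that matter.

Run:
```python
import cv2,numpy as np
p=np.load("top0.npz")["p"][:,:,::-1]
a=cv2.resize(p[185:230,350:412],None,fx=8,fy=8,interpolation=cv2.INTER_CUBIC)[:, :400*2]
b=cv2.resize(p[112:190,162:277],None,fx=6,fy=6,interpolation=cv2.INTER_CUBIC)
cv2.imwrite("pics/cA.png",a);cv2.imwrite("pics/cB.png",b)
```

```text
(no output)
```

View pics/cA.png

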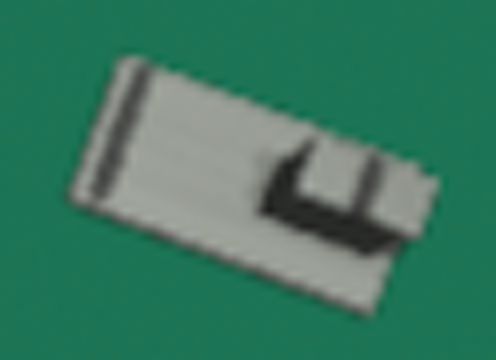

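View pics/cB.png

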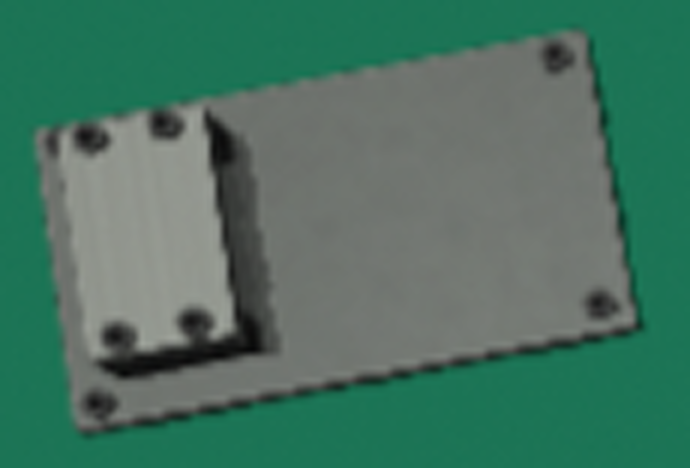

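The block's foot-top corners in the enlarged crop are (125,55), (72,195) and (372,306). The bed-top corners are (38,130), (585,32), (640,325) and (82,430). I'll fit known rectangles to both.

```bash
cat > h.py <<'E'
import cv2,numpy as np
from rig import r
def ray(name,uv,z):
    c=r.calibration(name);E=c["extrinsics"]
    n=cv2.undistortPoints(np.float64(uv).reshape(-1,1,2),c["intrinsics"],c["D"]).reshape(-1,2)
    d=np.c_[n,np.ones(len(n))]@E[:3,:3].T
    return (E[:3,3]+d*((z-E[2,3])/d[:,2:]))[:,:2]
def fit(M,W):  # 2D rigid model->world
    M=np.float64(M);m,w=M.mean(0),W.mean(0);H=(M-m).T@(W-w)
    a=np.arctan2(H[0,1]-H[1,0],H[0,0]+H[1,1]);R=np.array([[np.cos(a),-np.sin(a)],[np.sin(a),np.cos(a)]])
    t=w-R@m;return t,a,(W-(M@R.T+t))*1000
def cloud(name,d):
    c=r.calibration(name);E=c["extrinsics"];v,u=np.nonzero(d>0)
    n=cv2.undistortPoints(np.float64(np.c_[u,v]).reshape(-1,1,2),c["intrinsics"],c["D"]).reshape(-1,2)
    return (np.c_[n,np.ones(len(n))]*d[v,u][:,None])@E[:3,:3].T+E[:3,3]
E
python3 - <<'E'
from h import *
np.set_printoptions(precision=4,suppress=True)
f=lambda c,s,o:(np.float64(c)+.5)/s-.5+np.array(o)
A=ray("top",f([(125,55),(72,195),(372,306)],8,(350,185)),.012)
# world: image left=+y, up=+x ; toe(+x body)=+y, body y=-world x
t,a,e=fit([(.045,-.022),(.045,.022),(-.045,.022)],A);print("block",t,a,np.degrees(a));print(e)
B=ray("top",f([(38,130),(585,32),(640,325),(82,430)],6,(162,112)),.012)
tb,b,e=fit([(.085,-.06),(-.13,-.06),(-.13,.06),(.085,.06)],B);print("base",tb,b,np.degrees(b));print(e)
for n in("top","scene"):
    P=cloud(n,np.load(n+"0.npz")["d"])
    def loc(P,t,a):
        c,s=np.cos(a),np.sin(a);q=P[:,:2]-t;return np.c_[q@np.array([[c,-s],[s,c]]),P[:,2]]
    L=loc(P,t,a);k=(abs(L[:,0])<.07)&(abs(L[:,1])<.05)
    rb=L[k&(L[:,2]>.066)];ft=L[k&(L[:,2]>.006)&(L[:,2]<.02)]
    print(n,"rib",rb.min(0),rb.max(0),np.median(rb,0),len(rb),"foot",ft.min(0),ft.max(0))
    L=loc(P,tb,b);k=(abs(L[:,0])<.15)&(abs(L[:,1])<.08)
    pl=L[k&(L[:,2]>.04)];bd=L[k&(L[:,2]>.007)&(L[:,2]<.018)]
    print(n,"plate",pl.min(0),pl.max(0),np.median(pl,0),"bed",bd.min(0),bd.max(0),np.median(bd[:,2]))
E
```

```text
block [ 0.4565 -0.1945] 1.210598053883626 69.3621591742828
[[-1.1563 -0.5234]
 [ 0.3538 -0.3626]
 [ 0.8025  0.8861]]
base [0.5858 0.1977] 1.758821558088695 100.77305219510578
[[ 0.2185 -0.1309]
 [-1.2162  0.9769]
 [ 0.4285  0.1245]
 [ 0.5692 -0.9705]]
top rib [-0.0396 -0.0072  0.0665] [-0.0054  0.0088  0.0764] [-0.0223  0.0013  0.073 ] 135 foot [-0.0453 -0.0222  0.0061] [0.0449 0.0229 0.0194]
top plate [ 0.0103 -0.0458  0.04  ] [0.0665 0.0439 0.0566] [0.0374 0.0006 0.0474] bed [-0.1295 -0.0617  0.0072] [0.0865 0.0597 0.018 ] 0.013144150380285602
scene rib [-0.0373 -0.008   0.0664] [-0.0027  0.0092  0.0749] [-0.0194 -0.0009  0.0719] 141 foot [-0.0429 -0.0231  0.0062] [0.0478 0.0236 0.02  ]
scene plate [ 0.0104 -0.0472  0.04  ] [0.0677 0.0419 0.0548] [ 0.0382 -0.0043  0.0467] bed [-0.1294 -0.0634  0.007 ] [0.0883 0.0582 0.018 ] 0.01251110523195298
```

Call:
send_rows(
  moves=[
    [[0.03,-0.023,0.005],-0.075],
    [[0.06,-0.046,0.01],-0.15],
    [[0.09,-0.069,0.015],-0.225],
    [[0.12,-0.092,0.02],-0.3],
    [[0.15,-0.115,0.025],-0.375],
    [[0.18,-0.138,0.03],-0.45],
    [[0.21,-0.161,0.035],-0.525],
    [[0.24,-0.184,0.04],-0.6],
  ],
  hand=0.18,
)

```text
time: 0.9
tool_pos: [0.3638, -0.345, 0.1909]
ee_rot: [-3.141, 0.0, 0.914]
wrist_force: [0.9, 0.9, 0.4]
width: 0.0504
gripper_force: 0.0
```

```bash
cat >> h.py <<'E'
def todo(x,y,z,yaw,show=True):
    """shift in tool axes and tool-z turn from the present (tool assumed down)"""
    from scipy.spatial.transform import Rotation as Ro
    o=r.get_obs();R=Ro.from_euler("xyz",o["ee_rot"]).as_matrix()
    dy=(o["ee_rot"][2]-yaw+np.pi)%(2*np.pi)-np.pi
    print("t",round(float(o["time"]),2),"pos",o["tool_pos"].round(4),"rot",o["ee_rot"].round(4),"F",o["wrist_force"].round(1),"w",round(float(o["width"]),4),"g",round(float(o["gripper_force"]),1))
    print("shift",(R.T@(np.array([x,y,z])-o["tool_pos"])).round(4),"turn",round(dy,4))
E
python3 -c "
from h import *
todo(.4488,-.2151,.12,1.2106)"
```

```text
t 0.9 pos [ 0.3638 -0.345   0.1909] rot [-3.1413  0.      0.9138] F [0.9 0.9 0.4] w 0.0504 g 0.0
shift [ 0.1548 -0.0121  0.0709] turn -0.2968
```

Call:
send_rows(
  moves=[
    [[0.03,-0.002,0.015],-0.06],
    [[0.06,-0.005,0.03],-0.12],
    [[0.09,-0.007,0.04],-0.18],
    [[0.12,-0.009,0.05],-0.24],
    [[0.14,-0.011,0.06],-0.28],
    [[0.154,-0.012,0.07],-0.295],
    [[0.154,-0.012,0.07],-0.295],
    [[0.154,-0.012,0.07],-0.295],
  ],
)

```text
time: 1.7
tool_pos: [0.4477, -0.2181, 0.1211]
ee_rot: [-3.141, 0.0, 1.205]
wrist_force: [0.3, 0.4, 0.2]
width: 0.0505
gripper_force: 0.0
```

```bash
python3 -c "
from h import *
todo(.4488,-.2151,.028,1.2106)"
```

```text
t 1.7 pos [ 0.4477 -0.2181  0.1211] rot [-3.1406e+00  5.0000e-04  1.2047e+00] F [0.3 0.4 0.2] w 0.0505 g 0.0
shift [0.0032 0.     0.0931] turn -0.0059
```

Call:
send_rows(
  moves=[
    [[0.003,0,0.015],-0.006],
    [[0.003,0,0.03],-0.006],
    [[0.003,0,0.045],-0.006],
    [[0.003,0,0.06],-0.006],
    [[0.003,0,0.075],-0.006],
    [[0.003,0,0.087],-0.006],
    [[0.003,0,0.093],-0.006],
    [[0.003,0,0.093],-0.006],
  ],
)

```text
time: 2.5
tool_pos: [0.4488, -0.2151, 0.0278]
ee_rot: [-3.141, 0.0, 1.211]
wrist_force: [0.1, 0.5, 0.0]
width: 0.0505
gripper_force: 0.0
```

Call:
send_rows(
  moves=[
    [[0,0,0],0],
    [[0,0,0],0],
    [[0,0,0],0],
    [[0,0,0],0],
    [[0,0,0],0],
    [[0,0,0],0],
    [[0,0,0],0],
    [[0,0,0],0],
  ],
  hand=-1,
)

```text
time: 3.3
tool_pos: [0.4497, -0.2149, 0.029]
ee_rot: [3.141, 0.0, 1.212]
wrist_force: [-0.8, 0.5, 6.3]
width: 0.0153
gripper_force: 59.5
```

Call:
send_rows(
  moves=[
    [[0,0,-0.005],0],
    [[0,0,-0.015],0],
    [[0,0,-0.03],0],
    [[0,0,-0.045],0],
    [[0,0,-0.055],0],
    [[0,0,-0.06],0],
    [[0,0,-0.06],0],
    [[0,0,-0.06],0],
  ],
)

```text
time: 4.1
tool_pos: [0.449, -0.2146, 0.088]
ee_rot: [-3.141, 0.0, 1.212]
wrist_force: [0.4, 0.6, -3.7]
width: 0.015
gripper_force: 58.7
```

Run:
```python
from h import *
# entry pose: block at base x=-0.075, same rib->TCP offset (-0.022,0)
t=np.array([.5858,.1977]);b=1.7588;R=np.array([[np.cos(b),-np.sin(b)],[np.sin(b),np.cos(b)]])
for x in(-.07,0):print(x,t+R@[x-.022,0])
p=t+R@[-.092,0]
todo(p[0],p[1],.088,b)
p,d=r.snapshot("scene");np.savez("scene1.npz",p=p,d=d)
cv2.imwrite("pics/s1.png",cv2.resize(p[100:260,130:350,::-1],None,fx=3,fy=3,interpolation=cv2.INTER_CUBIC))
```

```text
-0.07 [0.60299463 0.1073211 ]
0 [0.58991176 0.17608766]
t 4.1 pos [ 0.449  -0.2146  0.088 ] rot [-3.1411e+00  1.0000e-04  1.2117e+00] F [ 0.4  0.6 -3.7] w 0.015 g 58.7
shift [ 3.555e-01  3.100e-02 -1.000e-04] turn -0.5471
```

View pics/s1.png

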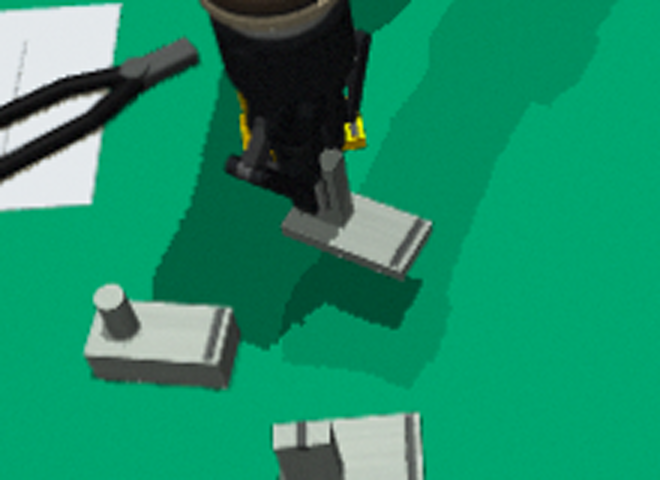

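The block is held and lifted, with its toe at the right (425,235 in the crop). The other two blocks have not moved. Next I'll carry it to the area in front of the pocket mouth.

Call:
send_rows(
  moves=[
    [[0.015,0.001,0],-0.03],
    [[0.04,0.003,0],-0.07],
    [[0.075,0.006,0],-0.12],
    [[0.11,0.009,0],-0.18],
    [[0.145,0.012,0],-0.24],
    [[0.18,0.015,0],-0.3],
    [[0.215,0.018,0],-0.35],
    [[0.25,0.021,0],-0.4],
  ],
)

```text
time: 4.95
tool_pos: [0.557, 0.0146, 0.0877]
ee_rot: [-3.141, -0.001, 1.616]
wrist_force: [-0.2, -0.3, -4.1]
width: 0.0151
gripper_force: 58.6
```

```bash
python3 -c "
from h import *
todo(.603,.1073,.088,1.7588)"
```

```text
t 4.95 pos [0.557  0.0146 0.0877] rot [-3.1407e+00 -5.0000e-04  1.6157e+00] F [-0.2 -0.3 -4.1] w 0.0151 g 58.6
shift [ 0.0906  0.0501 -0.0003] turn -0.1431
```

Call:
send_rows(
  moves=[
    [[0.025,0.013,0],-0.04],
    [[0.05,0.027,0],-0.08],
    [[0.07,0.038,0],-0.11],
    [[0.083,0.046,0],-0.135],
    [[0.088,0.049,0],-0.14],
    [[0.089,0.05,0],-0.14],
    [[0.089,0.05,0],-0.14],
    [[0.089,0.05,0],-0.14],
  ],
)

```text
time: 5.75
tool_pos: [0.6029, 0.1014, 0.0882]
ee_rot: [-3.141, 0.001, 1.75]
wrist_force: [0.5, 0.6, -4.8]
width: 0.0151
gripper_force: 58.7
```

Run:
```python
from h import *
todo(.603,.1073,.044,1.7588)
p,d=r.snapshot("scene");np.savez("scene2.npz",p=p,d=d)
cv2.imwrite("pics/s2.png",cv2.resize(p[140:320,310:530,::-1],None,fx=3,fy=3,interpolation=cv2.INTER_CUBIC))
P=cloud("scene",d);t=np.array([.5858,.1977]);b=1.7588;c,s=np.cos(b),np.sin(b)
q=P[:,:2]-t;L=np.c_[q@np.array([[c,-s],[s,c]]),P[:,2]]
k=(L[:,0]>-.13)&(L[:,0]<-.01)&(abs(L[:,1])<.035)&(L[:,2]>.03)&(L[:,2]<.1)
L=L[k]
for lo in np.arange(-.13,-.01,.01):
    m=L[(L[:,0]>=lo)&(L[:,0]<lo+.01)]
    if len(m):print(round(lo,2),len(m),np.percentile(m[:,2],[10,50,90]).round(4),m[:,1].min().round(4),m[:,1].max().round(4))
```

```text
t 5.75 pos [0.6029 0.1014 0.0882] rot [-3.141e+00  9.000e-04  1.750e+00] F [ 0.5  0.6 -4.8] w 0.0151 g 58.7
shift [0.0058 0.0012 0.0442] turn -0.0088
-0.13 51 [0.0611 0.0681 0.0723] -0.0213 0.0226
-0.12 165 [0.0696 0.0717 0.0917] -0.0227 0.0221
-0.11 83 [0.069  0.0718 0.0961] -0.0208 0.0214
-0.1 49 [0.0658 0.071  0.0728] -0.0209 -0.0078
-0.09 38 [0.0646 0.071  0.0736] -0.0214 -0.0097
-0.08 28 [0.0638 0.0706 0.0731] -0.0211 -0.0135
-0.07 29 [0.0625 0.0701 0.072 ] -0.0214 -0.0169
-0.06 24 [0.0638 0.0717 0.0732] -0.0217 -0.0168
-0.05 60 [0.0663 0.0713 0.073 ] -0.0215 0.0179
-0.04 125 [0.0695 0.0719 0.0736] -0.0219 0.0213
-0.03 1 [0.0707 0.0707 0.0707] -0.0077 -0.0077
```

View pics/s2.png

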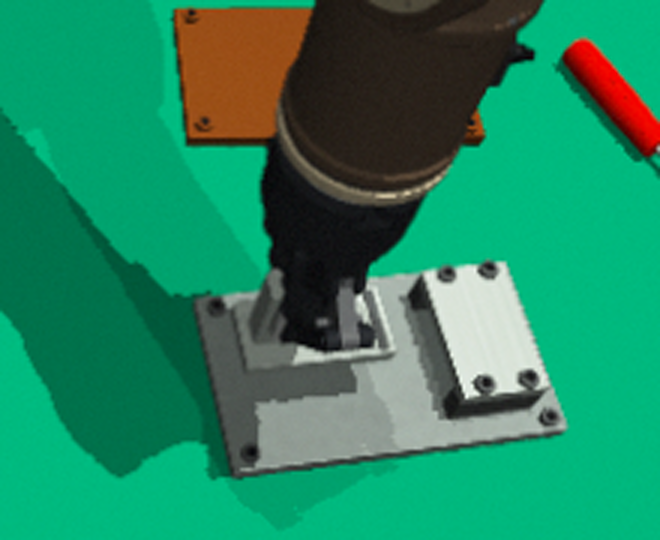

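The block hangs level, with its foot top at z=0.072 along its whole length, centred on the bed in front of the pocket. Next I'll lower it to about 2 mm above the bed.

Call:
send_rows(
  moves=[
    [[0,0.001,0.006],-0.009],
    [[0,0.001,0.014],-0.009],
    [[0,0.001,0.022],-0.009],
    [[0,0.001,0.03],-0.009],
    [[0,0.001,0.037],-0.009],
    [[0,0.001,0.042],-0.009],
    [[0,0.001,0.045],-0.009],
    [[0,0.001,0.045],-0.009],
  ],
)

```text
time: 6.6
tool_pos: [0.6039, 0.1032, 0.0428]
ee_rot: [-3.141, 0.0, 1.761]
wrist_force: [0.5, 0.1, -3.8]
width: 0.0155
gripper_force: 58.8
```

```bash
python3 -c "
from h import *
todo(.5899,.1761,.042,1.7588)"
```

```text
t 6.6 pos [0.6039 0.1032 0.0428] rot [-3.1409  0.      1.7609] F [ 0.5  0.1 -3.8] w 0.0155 g 58.8
shift [0.0743 0.     0.0008] turn 0.0021
```

Call:
send_rows(
  moves=[
    [[0.006,0,0.0],0],
    [[0.015,0,0.0],0],
    [[0.025,0,0],0],
    [[0.035,0,0],0],
    [[0.045,0,0],0],
    [[0.054,0,0],0],
    [[0.06,0,0],0],
    [[0.062,0,0],0],
  ],
)

```text
time: 7.4
tool_pos: [0.5921, 0.1653, 0.0433]
ee_rot: [3.142, -0.0, 1.762]
wrist_force: [0.2, 0.7, -4.4]
width: 0.0153
gripper_force: 58.8
```

```bash
python3 -c "
from h import *
todo(.5899,.1761,.040,1.7588)"
```

```text
t 7.4 pos [0.5921 0.1653 0.0433] rot [ 3.1416e+00 -3.0000e-04  1.7620e+00] F [ 0.2  0.7 -4.4] w 0.0153 g 58.8
shift [ 0.0111 -0.0001  0.0033] turn 0.0032
```

No contact so far. I'll lower it onto the bed while creeping to the stop.

Call:
send_rows(
  moves=[
    [[0.002,0,0.0005],0],
    [[0.004,0,0.001],0],
    [[0.006,0,0.0015],0],
    [[0.007,0,0.002],0],
    [[0.008,0,0.0025],0],
    [[0.009,0,0.003],0],
    [[0.01,0,0.003],0],
    [[0.01,0,0.003],0],
  ],
)

```text
time: 8.2
tool_pos: [0.5914, 0.1733, 0.041]
ee_rot: [3.14, 0.001, 1.76]
wrist_force: [-0.7, -3.9, 4.9]
width: 0.015
gripper_force: 60.0
```

Call:
send_rows(
  moves=[
    [[0.001,0,0],0],
    [[0.002,0,0],0],
    [[0.002,0,0],0],
    [[0.003,0,0],0],
    [[0.003,0,0],0],
    [[0.004,0,0],0],
    [[0.004,0,0],0],
    [[0.004,0,0],0],
  ],
)

```text
time: 9.0
tool_pos: [0.5909, 0.1773, 0.041]
ee_rot: [3.14, 0.001, 1.76]
wrist_force: [0.8, -4.6, 6.3]
width: 0.0155
gripper_force: 60.0
```

Call:
send_rows(
  moves=[
    [[0.001,0,0],0],
    [[0.001,0,0],0],
    [[0.002,0,0],0],
    [[0.002,0,0],0],
    [[0.003,0,0],0],
    [[0.003,0,0],0],
    [[0.003,0,0],0],
    [[0.003,0,0],0],
  ],
)

```text
time: 9.8
tool_pos: [0.5907, 0.178, 0.0411]
ee_rot: [3.14, 0.003, 1.758]
wrist_force: [1.2, -9.5, 8.2]
width: 0.0156
gripper_force: 60.4
```

It's home: force is rising and the tool has stalled. I'll relieve the push and let go.

Call:
send_rows(
  moves=[
    [[-0.002,0,0],0],
    [[-0.002,0,0],0],
    [[-0.002,0,0],0],
    [[-0.002,0,0],0],
    [[-0.002,0,0],0],
    [[-0.002,0,0],0],
    [[-0.002,0,0],0],
    [[-0.002,0,0],0],
  ],
  hand=0.18,
)

```text
time: 10.6
tool_pos: [0.5896, 0.1788, 0.0403]
ee_rot: [-3.142, 0.0, 1.761]
wrist_force: [0.8, 0.0, -0.1]
width: 0.0503
gripper_force: 0.0
```

Call:
send_rows(
  moves=[
    [[0,0,-0.01],0],
    [[0,0,-0.03],0],
    [[0,0,-0.05],0],
    [[0,0,-0.07],0],
    [[-0.02,0,-0.1],0],
    [[-0.05,0,-0.12],0],
    [[-0.08,0,-0.13],0],
    [[-0.1,0,-0.13],0],
  ],
)

```text
time: 11.4
tool_pos: [0.61, 0.0783, 0.1732]
ee_rot: [3.138, 0.001, 1.759]
wrist_force: [0.4, 0.5, -0.7]
width: 0.0506
gripper_force: 0.0
```

Run:
```python
from h import *
o=r.get_obs();print(o["tool_pos"],o["width"],o["wrist_force"])
t=np.array([.5858,.1977]);b=1.7588;c,s=np.cos(b),np.sin(b)
for n in("scene","top"):
    p,d=r.snapshot(n);P=cloud(n,d);q=P[:,:2]-t;L=np.c_[q@np.array([[c,-s],[s,c]]),P[:,2]]
    k=(L[:,0]>-.07)&(L[:,0]<.005)&(abs(L[:,1])<.04)
    f=L[k&(L[:,2]>.019)&(L[:,2]<.03)];rb=L[k&(L[:,2]>.079)&(L[:,2]<.09)]
    print(n,"foot",f.min(0),f.max(0),np.median(f,0),"rib",rb.min(0),rb.max(0)) if len(f)and len(rb) else print(n,len(f),len(rb))
    x,y=(310,140) if n=="scene" else (150,100)
    cv2.imwrite(f"pics/e_{n}.png",cv2.resize(p[y:y+180 if n=="scene" else y+100,x:x+220 if n=="scene" else x+140,::-1],None,fx=3,fy=3,interpolation=cv2.INTER_CUBIC))
```

```text
[0.61001984 0.07829637 0.17319458] 0.050601583913471734 [ 0.3874126   0.51519625 -0.68429873]
scene foot [-0.0434024  -0.02394353  0.01927125] [0.0046841  0.02117569 0.02984718] [-0.02770085 -0.01234731  0.02474981] rib [-0.03736695 -0.00981521  0.0793516 ] [-0.00343625  0.00814867  0.08720738]
top 0 0
```

View pics/e_scene.png

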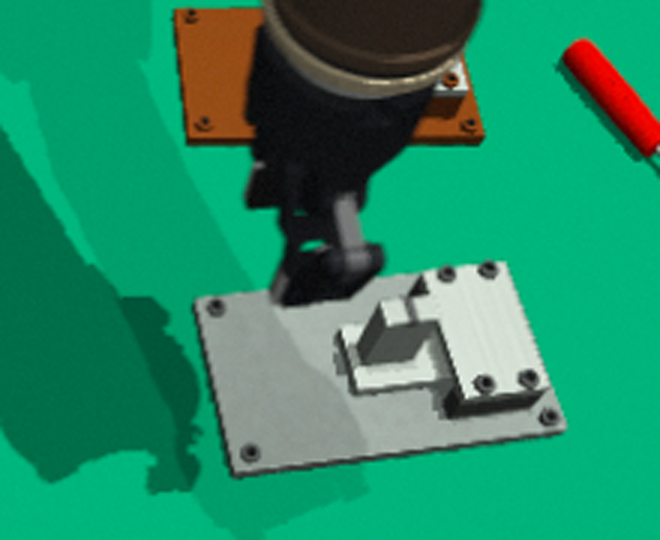

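The block sits flat in the pocket, with its foot top at z≈0.0247, its heel at x≈-0.044 and y centred within about 1 mm. The gripper is clear of it.

```bash
python3 -c "
from rig import r
print(r.close_job())"
```

```text
the job is handed in; nothing more can be done
None
```

The narrow, thin-footed block is seated under the hold-down plate against the stop, lying flat and let go; I never touched the other two blocks, and the job was handed in at about 11.5 s (no verdict was returned).

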